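# Lid the specimen dish, slide its carriage under the lamp and clamp it

## Task

Set the loose metal lid gently, not dropped, onto the specimen dish on the rail carriage so that it sits fully seated and level. Then unlock the carriage by swinging its clamp lever all the way out, slide the carriage under the flat lamp panel until the black index line on its front edge stands at the tip of the lamp stand's pointer (within about 3 mm), and swing the clamp lever fully home to lock it there. The lid must still be seated at the end; do not knock the lamp or push the spare glass dish or the keypad about.

Things in the scene. Friction and masses are not known exactly. Their poses are not given: they have to be found in the camera images.
- rail: Aluminium rail, 660 long (y) x 80 wide (x), top at z = 34, on 14 high end feet, fixed to the table. Origin on the table under its middle; +y along the rail (to the robot's left), -x its front side, towards the robot. Rail, carriage and both stands share this yaw (within 0.15 rad of the world's).
- carriage (a joint): Position of the grey carriage along the rail's +y, 0 at mid-rail, range -0.235 to 0.235 m. Unlocked it drags with about 10 N and stays where left; locked it holds against about 25 N. Its plate is 205 (x) x 140 (y) x 12, top at z = 48, and reaches from 145 in front of to 60 behind the rail's centre line; on it stand the steel dish, the grip fin and the clamp lever.
- dish_rim (a point): Centre of the mouth of the open steel dish fixed on the carriage, over the rail's centre line, at rim height (z = 83). Dish outer diameter 96, inner 88, 30 deep inside. x, y, z axes as the rail's.
- fin_grip (a point): Grip point on the carriage's fixed upright steel fin, z = 85. The fin is 12 thick (y), 44 long (x), from z = 48 to 110; 100 in front of and 40 to the +y side of the dish's centre. It is the handle to slide the carriage with. The lamp's front edge ends 5 behind the fin's middle, 110 above the grip point, so near the lamp the tool must lean back towards the robot (25 to 45 degrees) there.
- index_line (a point): Front end of the black index line (2 wide) on the carriage plate: middle of the front edge, 145 in front of the dish's centre, z = 48.
- lever_pivot (a point): Point on the vertical axis of the clamp lever, on the carriage 100 in front of and 50 to the -y side of the dish's centre, z = 62, fixed to the carriage.
- lever_knob (a point): Point in the upright round knob (20 diameter, from z = 57 to 101, this point at z = 86) at the free end of the black clamp lever, 65 from its pivot. The lever bar is 14 wide, z = 57 to 67.
- lever (a joint): Clamp lever angle: 0 = locked, at its stop, lever pointing along the rail to -y; grows as the knob swings towards the robot (-x) about the vertical pivot, to 1.1 = fully out. Knob from pivot in the rail's axes: (-65 sin q, -65 cos q). Frees the carriage beyond about 0.65, clamps harder the nearer 0; turns with about 3 N at the knob, stays where left.
- lamp_stand: Fixed stand astride the rail: flat foot 10 high, 50 wide (y), under the rail, 180 to the front and 155 to the back; column behind (x = +125) and a white flat lamp panel 195 (x, from -95 to +100) x 160 (y), underside at z = 195, top at 223, ribs to 229, column to 250. It stands nearer the one or the other end of the rail. Origin on the table under the rail's centre line, axes as the rail's.
- pointer (a point): Tip of the steel pointer block on the front of the lamp stand's foot, 149 in front of the rail's centre line, z = 43 (highest point of the pointer), on the stand's middle (y = 0). Axes as the rail's. The carriage is at the mark when index_line and pointer have the same y in the rail's axes.
- camera_stand: The other fixed stand, same foot and pointer, but with a small black camera on its column (behind the rail) and no panel; at the other end of the rail. Not used. Origin as the lamp stand's.
- lid: Loose aluminium lid, 105 to 210 g, lying on the table right way up. From its origin, the centre of its underside: a locating plug 83 diameter (chamfered) from z = 0 to 10, flange 104 diameter from 10 to 18, upright black knob 22 diameter from 18 to 55. Seated, the flange lies on the dish's rim and the origin is 10 below dish_rim. Clearance of the plug in the dish is 2.5 all round.
- spare_dish: Loose open glass cup, 90 diameter, 35 high; bystander. Origin under its centre.
- keypad: Loose black keypad, 120 x 70 x 18; bystander. Origin under its centre.
Things that resemble listed ones, but are neither listed nor needed, are in the scene too. Several things have the shape of the lid; the one meant has the colours described above.

How it is judged:
On the way, in this order (a step that is already met when the one before it is completed fails the run):
1. the lid is seated level on the dish and let go (horizontal distance between lid and dish_rim below 0.005 m and z of lid in the frame of dish_rim between -0.0125 and -0.007 m and angle between lid's own z axis and vertical below 0.04 rad and contact force between the fingers and lid below 0.1 N), for 0.2 s.
2. the clamp lever is swung out (beyond 0.7 rad) (horizontal distance between lid and dish_rim below 0.005 m and z of lid in the frame of dish_rim between -0.0125 and -0.007 m and angle between lid's own z axis and vertical below 0.04 rad and value of joint lever above 0.7 rad), for 0.1 s.
3. the carriage's index line is at the lamp's pointer (within 4 mm) with the lever still out (horizontal distance between lid and dish_rim below 0.005 m and z of lid in the frame of dish_rim between -0.0125 and -0.007 m and angle between lid's own z axis and vertical below 0.04 rad and y of index_line in the frame of pointer between -0.004 and 0.004 m and value of joint lever above 0.5 rad), for 0.2 s.
At the end, for the whole second after the job is handed in: The carriage's index line is within 4 mm of the lamp pointer along the rail, the clamp lever is home (below 0.12 rad), and the lid is seated on the dish: centred within 5 mm, its origin 7 to 12.5 mm below the rim, level within 0.04 rad, at rest (horizontal distance between lid and dish_rim below 0.005 m and z of lid in the frame of dish_rim between -0.0125 and -0.007 m and angle between lid's own z axis and vertical below 0.04 rad and y of index_line in the frame of pointer between -0.004 and 0.004 m and value of joint lever below 0.12 rad and linear speed of lid below 0.02 m/s); the robot touches nothing.
It fails at once if the lid is let fall (faster than 0.4 m/s with no finger on it) (linear speed of lid above 0.4 m/s and contact force between the fingers and lid below 0.05 N).
It fails at once if the lamp stand is knocked (over 20 N) (contact force between any of the arm, the fingers and lamp_stand above 20 N).
It fails at once if the spare dish or the keypad is pushed more than 30 mm (distance of any of spare_dish, keypad from where it was at the start of the episode above 0.03 m).
It also fails if it takes over 72 s, if anything falls off the work surface, if the arm or the gripper's body presses on something with over 40 N, if the wrist force passes 120 N, or if a joint passes its speed limit or range.

## Robot

A 6-joint arm with a two-finger parallel gripper is mounted at the origin on the work surface. World frame = base frame: x ahead of the robot, y to its left, z up, the work surface at z = 0. Lengths are in m, angles in rad, forces in N, time in s.
With the tool pointing down it reaches from about 0.275 to 0.75 m from the base axis. Payload 10.2 kg.
Tool frame: the origin (TCP) lies between the finger pads; the fingertips stand 22 mm ahead of it and the grasp point (between the pads) lies 3 mm ahead of it; z points along the fingers, y is the line along which they close (so a half turn about z gives the same grasp; the last joint's range is limited). The gripper opens to 88 mm and grips with 3 to 60 N. Pads are 18 mm wide; open, the fingers measure 123 mm over their backs; the gripper's body (75 mm by 187 mm) begins 45 mm behind the grasp point.
Start: joints at [-1.351, 0.313, 1.498, -0, 1.331, -0.223], TCP at [0.225, -0.474, 0.261] pointing down, gripper open.
Joint ranges: [-2.94, 2.94], [-0.97, 2.17], [0.19, 2.56], [-1.23, 4.37], [0.02, 3.11], [-2.88, 2.88]. Speed limits (rad/s): [2.39, 2.39, 3.01, 3.14, 3.14, 3.14].

## Interface

Orientations are given as a rotation vector (axis times angle).
In Python, from bench import r, get_image, calibration gives the robot as it stands. The module is installed in compiled form; this text tells all that it offers.
- The arm moves only by the tool play_rows, never from a script. Its argument "steps" is a list of rows, each an object of numbers: "tx", "ty", "tz": the shift along the tool's x, y, z in cm; "twist": the turn about the tool's z in degrees; "claw": the closure, from -1 (fully open) to 1 (shut), so that 0 is half open. A call has 1 to 12 rows; each row is the pose to reach, as a shift and turn from the pose commanded when the call began, along the tool's axes at that moment; what a row does not reach only later rows make up. A row lasts 1/8 s, in which the tool goes at most 62.5 mm and 10.7 degrees, less where a joint would pass 70% of its speed; a pose out of reach is approached as far as the arm can. A call with a gripper value outside its range is refused whole. The fingers move at their own pace and stop on an object; the grip force is fixed at half the most. Time passes only in rows, so rows that repeat a pose let the fingers close. It gives the time, the measured TCP pose, the force, the opening and the grip force at its end, in the units of the state.
- r.get_state(): the state, without advancing time (a new reading comes with each control period).
- get_image(name): name is "side" or "top"; returns (picture, depth): 384x512x3 uint8, blue, green, red; 384x512 float32, m along the optical axis (not along the pixel's ray), 0 where there is no reading.
- calibration(name): a dict with "fx", "fy", "cx", "cy" (pixels), "k1" (the pictures are not rectified: a ray, as slopes to the right and down, at radius r is drawn at 1 + k1 r^2 times it, then the intrinsics apply), "R" (3x3) and "t" (3): a world point X has camera coordinates R X + t. Camera axes: x right, y down, z forward; pixel columns grow to the right and rows downward; lengths in m; the calibration is good to about 2 mm. A picture is of the moment at which its call begins. calibration takes no time and is no camera call.
- r.close_job(): hands the job in; it is judged then, once.
The state is a dict: "time_s": time; "joint_positions": joint angles; "joint_velocities": joint speeds; "joint_efforts": joint torques, N m; "tool_pos": TCP position; "eef_rot": TCP orientation; "force": force on the tool from outside, world axes, zero at the start; "moment": the same for the moment, N m; "width": finger opening in m; "grip_force": force on a finger pad.
Only numpy, scipy, OpenCV 4.12 (cv2) and the standard library are available. Lean on these libraries where they do the work, as an engineer would, in place of code of your own. Each camera call takes 0.05 s, during which the arm holds its last target. There are 200 camera calls.

## Working session

There is one attempt and no reset: what is moved stays moved. The work goes in short steps, Python scripts to look and compute and a tool call to move; the robot and the scene stay as the last step left them, time stands still between calls to the robot, and variables do not carry over. Pictures are saved under pics/ and viewed, at most 10 in all, crops included, and the job is handed in when it is done.

Besides the shell and the picture viewer there is one more tool, called after ">>>" as name(argument=value, ...), one argument or row to a line, values as JSON. play_rows: Moves the arm, as the interface text tells. Its arguments: {"type":"object","properties":{"steps":{"type":"array","items":{"type":"object","properties":{"tx":{"type":"number"},"ty":{"type":"number"},"tz":{"type":"number"},"twist":{"type":"number"},"claw":{"type":"number"}}}}},"required":["steps"]}

```bash
mkdir -p pics
cat > h.py <<'E'
import numpy as np, cv2
from bench import r,get_image,calibration
from scipy.spatial.transform import Rotation as Ro
def world(name,depth,uv=None):
    c=calibration(name);K=np.array([[c["fx"],0,c["cx"]],[0,c["fy"],c["cy"]],[0,0,1.]])
    h,w=depth.shape
    u,v=np.meshgrid(np.arange(w),np.arange(h))
    p=np.stack([u,v],-1).reshape(-1,1,2).astype(np.float64)
    n=cv2.undistortPoints(p,K,np.array([c["k1"],0,0,0,0.])).reshape(h,w,2)
    X=np.dstack([n,np.ones((h,w))])*depth[...,None]
    R=np.array(c["R"]);return (X-np.array(c["t"]))@R
def ray(name,u,v,z):
    c=calibration(name);K=np.array([[c["fx"],0,c["cx"]],[0,c["fy"],c["cy"]],[0,0,1.]])
    n=cv2.undistortPoints(np.array([[[u,v]]],float),K,np.array([c["k1"],0,0,0,0.])).ravel()
    R=np.array(c["R"]);o=-R.T@np.array(c["t"]);d=R.T@np.array([*n,1]);return o+d*(z-o[2])/d[2]
def proj(name,X):
    c=calibration(name);K=np.array([[c["fx"],0,c["cx"]],[0,c["fy"],c["cy"]],[0,0,1.]])
    return cv2.projectPoints(np.array(X,float).reshape(-1,1,3),cv2.Rodrigues(np.array(c["R"]))[0],np.array(c["t"],float),K,np.array([c["k1"],0,0,0,0.]))[0].reshape(-1,2)
E
python3 - <<'E'
from h import *
for n in("top","side"):
    im,d=get_image(n);cv2.imwrite(f"pics/{n}0.png",cv2.resize(im,(800,600)));np.savez(f"{n}0",im=im,d=d)
    c=calibration(n);print(n,c["k1"],-np.array(c["R"]).T@np.array(c["t"]))
s=r.get_state();print(s["time_s"],s["tool_pos"],s["eef_rot"],Ro.from_rotvec(s["eef_rot"]).as_matrix().round(3),s["width"])
E
```

```text
top -0.03307343150341114 [ 0.37924829 -0.07404174  1.40326329]
side -0.15662715061941596 [0.19715754 0.84035333 1.24848239]
0.1 [ 0.22489563 -0.47417831  0.2602539 ] [-3.06384279e+00 -6.89691725e-01  2.06782062e-05] [[ 0.904  0.428 -0.   ]
 [ 0.428 -0.904  0.001]
 [ 0.    -0.001 -1.   ]] 0.08816345212158422
```

View pics/top0.png

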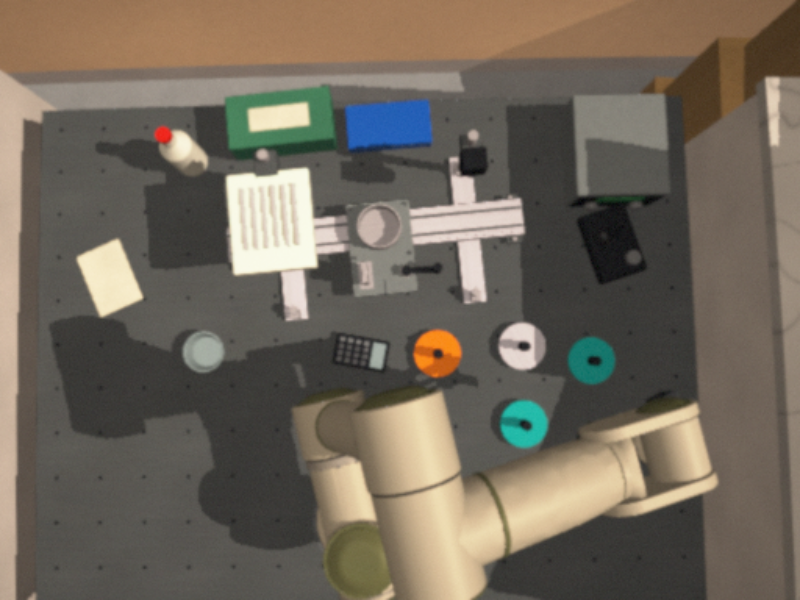

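View pics/side0.png

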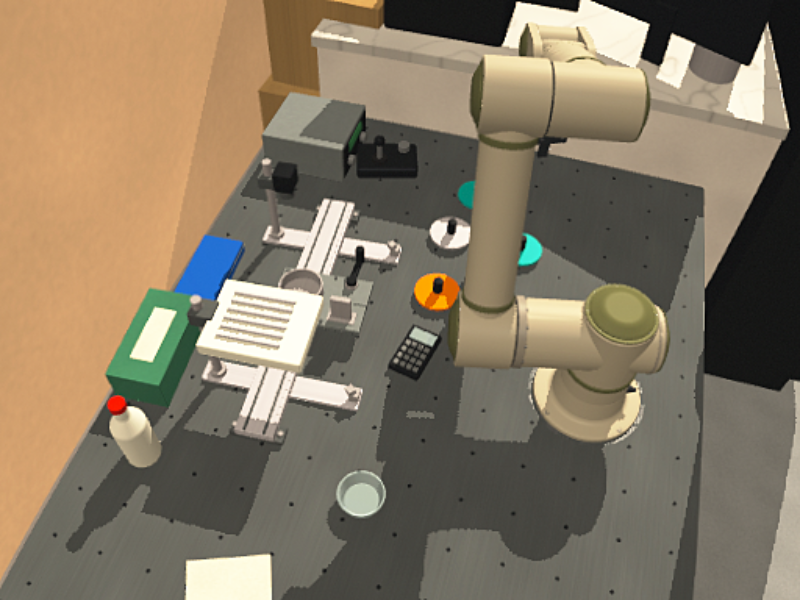

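The top view (800x600) shows the silver lid at (521,346), the dish at (379,225), the fin at (363,272), the lever knob at (437,268), the lamp panel at (271,222) and its pointer at about (293,315). Orange and teal lids are decoys. Now I'll measure these.

```bash
cat > m.py <<'E'
from h import *
z=np.load("top0.npz");im,d=z["im"],z["d"];W=world("top",d);Z=W[...,2]
u,v=np.meshgrid(np.arange(512),np.arange(384))
def reg(cu,cv_,rad,z0,z1):
    m=(np.hypot(u-cu,v-cv_)<rad)&(Z>z0)&(Z<z1)&(d>0);return W[m]
def circ(P):
    q=cv2.minEnclosingCircle(P[:,:2].astype(np.float32)*1000);return np.round(q[0],1),round(q[1],1),len(P),P[:,2].mean().round(4)
print("lid flange",circ(reg(334,221,20,.010,.028)),"knob",circ(reg(334,221,16,.04,.07)),reg(334,221,20,.04,.07).mean(0))
print("dish",circ(reg(242,144,20,.076,.095)))
P=reg(232,174,14,.1,.12);print("fin",P.mean(0),len(P),np.ptp(P,0))
P=reg(279,171,8,.09,.11);print("knob",P.mean(0),len(P),np.ptp(P,0))
P=reg(173,141,45,.2,.235);rc=cv2.minAreaRect(P[:,:2].astype(np.float32)*1000);print("panel",rc)
for cu,cv_ in((187,203),(303,191)):
    P=reg(cu,cv_,10,.030,.055);print("ptr",P.mean(0),len(P),np.ptp(P,0),P[P[:,2].argmax()])
# rail axis: right part top z 34
m=(u>264)&(u<336)&(v>120)&(v<160)&(abs(Z-.034)<.006)
P=W[m];rc=cv2.minAreaRect(P[:,:2].astype(np.float32)*1000);print("rail",rc,P[:,2].mean())
m=(u>220)&(u<268)&(v>125)&(v<192)&(abs(Z-.048)<.005)
P=W[m];rc=cv2.minAreaRect(P[:,:2].astype(np.float32)*1000);print("plate",rc,len(P))
big=cv2.resize(im[115:215,165:345],None,fx=4.4,fy=4.4,interpolation=cv2.INTER_CUBIC);cv2.imwrite("pics/c1.png",big)
E
python3 m.py
```

```text
lid flange (array([ 374.9, -351.9]), 52.3, 663, np.float64(0.0173)) knob (array([ 375.8, -350.9]), 11.0, 38, np.float64(0.0536)) [ 0.37520817 -0.35060754  0.05356518]
dish (array([639.9, -40. ]), 48.3, 125, np.float64(0.0819))
fin [ 0.53645153 -0.00821144  0.11002777] 50 [0.04306924 0.01297294 0.01260673]
knob [ 0.54493019 -0.16220566  0.10095203] 30 [0.0171241  0.01655606 0.0111991 ]
panel ((644.4255981445312, 166.95989990234375), (232.87228393554688, 161.53248596191406), 4.317953109741211)
ptr [0.46006398 0.15196093 0.03892867] 41 [0.02686457 0.01957948 0.01775662] [0.47132734 0.15569352 0.04798815]
ptr [ 0.4904862  -0.24969701  0.03859883] 40 [0.02697358 0.02152667 0.01761138] [ 0.49387685 -0.24411466  0.04773375]
rail ((655.1279296875, -236.80105590820312), (81.17704772949219, 246.477294921875), 4.582170009613037) 0.0337334808072749
plate ((597.7472534179688, -43.04499053955078), (205.43959045410156, 140.321533203125), 4.37925910949707) 1750
```

View pics/c1.png

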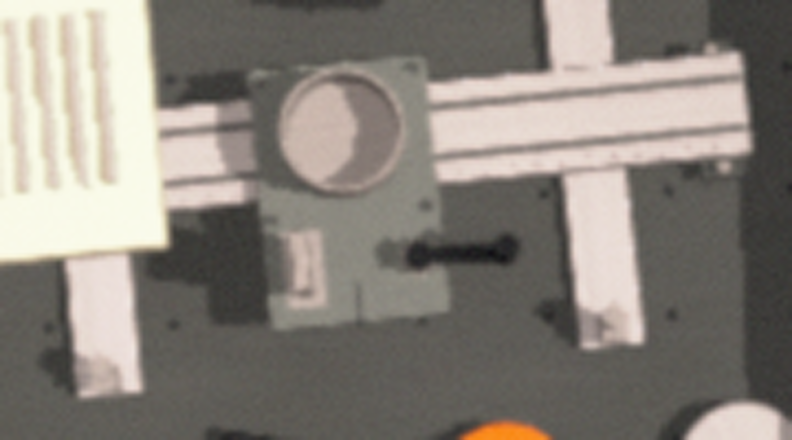

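>>> play_rows(
  steps=[
    {"tx": 5,"ty": -1.2,"tz": 2,"twist": 10,"claw": -1},
    {"tx": 10,"ty": -2.5,"tz": 5,"twist": 20.9},
    {"tx": 15,"ty": -3.8,"tz": 9,"twist": 20.9},
    {"tx": 18.9,"ty": -4.7,"tz": 11,"twist": 20.9},
    {"tx": 18.9,"ty": -4.7,"tz": 11,"twist": 20.9},
    {"tx": 18.9,"ty": -4.7,"tz": 11,"twist": 20.9},
  ],
)

```text
schema error: expected keys tx, ty, tz, twist, claw
```

```bash
cat > st.py <<'E'
from h import *
def st(*tg):
    s=r.get_state();M=Ro.from_rotvec(s["eef_rot"]).as_matrix();p=np.array(s["tool_pos"])
    print(s["time_s"],p.round(4),"yaw",np.degrees(np.arctan2(M[1,0],M[0,0])).round(2),"zax",M[:,2].round(3),"F",np.round(s["force"],1),"w",round(s["width"],4),s["grip_force"])
    for t in tg: print("to",t,"cm",((np.array(t)-p)@M*100).round(2))
    return s,M,p
E
python3 -c "
from st import *
st([.3752,-.3508,.044])"
```

```text
0.1 [ 0.2249 -0.4742  0.2603] yaw 25.37 zax [-0.     0.001 -1.   ] F [-0.1 -0.8  0. ] w 0.0882 0.0
to [0.3752, -0.3508, 0.044] cm [18.86 -4.68 21.63]
```

>>> play_rows(
  steps=[
    {"tx": 5,"ty": -1.2,"tz": 2,"twist": 10,"claw": -1},
    {"tx": 10,"ty": -2.5,"tz": 5,"twist": 20.9,"claw": -1},
    {"tx": 15,"ty": -3.8,"tz": 9,"twist": 20.9,"claw": -1},
    {"tx": 18.9,"ty": -4.7,"tz": 11,"twist": 20.9,"claw": -1},
    {"tx": 18.9,"ty": -4.7,"tz": 11,"twist": 20.9,"claw": -1},
    {"tx": 18.9,"ty": -4.7,"tz": 11,"twist": 20.9,"claw": -1},
  ],
)

```text
time_s: 0.85
tool_pos: [0.3754, -0.3514, 0.1511]
eef_rot: [3.139, 0.123, 0.0]
force: [-0.5, -0.8, 0.1]
width: 0.0881
grip_force: 0.0
```

```bash
python3 -c "
from st import *
st([.3752,-.3508,.044])"
```

```text
0.85 [ 0.3754 -0.3514  0.1511] yaw 4.48 zax [ 0.    -0.001 -1.   ] F [-0.5 -0.8  0.1] w 0.0881 0.0
to [0.3752, -0.3508, 0.044] cm [-1.000e-02 -7.000e-02  1.071e+01]
```

>>> play_rows(
  steps=[
    {"tx": 0,"ty": 0,"tz": 4,"twist": 0,"claw": -1},
    {"tx": 0,"ty": 0,"tz": 8,"twist": 0,"claw": -0.6},
    {"tx": 0,"ty": 0,"tz": 10.6,"twist": 0,"claw": -0.3},
    {"tx": 0,"ty": 0,"tz": 10.6,"twist": 0,"claw": 0},
    {"tx": 0,"ty": 0,"tz": 10.6,"twist": 0,"claw": 0.3},
    {"tx": 0,"ty": 0,"tz": 10.6,"twist": 0,"claw": 1},
    {"tx": 0,"ty": 0,"tz": 10.6,"twist": 0,"claw": 1},
    {"tx": 0,"ty": 0,"tz": 10.6,"twist": 0,"claw": 1},
    {"tx": 0,"ty": 0,"tz": 10.6,"twist": 0,"claw": 1},
  ],
)

```text
time_s: 1.98
tool_pos: [0.3757, -0.3511, 0.0451]
eef_rot: [3.139, 0.123, 0.0]
force: [-1.4, 0.6, 5.6]
width: 0.0208
grip_force: 30.0
```

>>> play_rows(
  steps=[
    {"tx": 0,"ty": 0,"tz": -2,"twist": 0,"claw": 1},
    {"tx": 0,"ty": 0,"tz": -6,"twist": 0,"claw": 1},
    {"tx": 0,"ty": 0,"tz": -10,"twist": 0,"claw": 1},
    {"tx": 1,"ty": -1,"tz": -13,"twist": 0,"claw": 1},
    {"tx": 4.5,"ty": -4.5,"tz": -13.5,"twist": 0,"claw": 1},
    {"tx": 8.5,"ty": -8.5,"tz": -13.5,"twist": 0,"claw": 1},
    {"tx": 12.5,"ty": -12.5,"tz": -13.5,"twist": 0,"claw": 1},
    {"tx": 16.5,"ty": -16.5,"tz": -13.5,"twist": 0,"claw": 1},
    {"tx": 20.5,"ty": -20.5,"tz": -13.5,"twist": 0,"claw": 1},
    {"tx": 24.5,"ty": -24.5,"tz": -13.5,"twist": 0,"claw": 1},
    {"tx": 27.5,"ty": -27.7,"tz": -13.5,"twist": 0,"claw": 1},
    {"tx": 28.7,"ty": -28.9,"tz": -13.5,"twist": 0,"claw": 1},
  ],
)

```text
time_s: 3.48
tool_pos: [0.6398, -0.0384, 0.179]
eef_rot: [-3.139, -0.126, 0.002]
force: [-0.3, -0.9, -1.6]
width: 0.021
grip_force: 30.0
```

```bash
python3 -c "
from st import *
st([.6399,-.0400,.1181])
for n in('side','top'):
    im,d=get_image(n);np.savez(n+'1',im=im,d=d)
a=np.load('side1.npz')['im'];p=proj('side',[.64,-.04,.12])[0].astype(int);print(p)
x0=max(p[0]-70,0);y0=max(p[1]-60,0)
c=cv2.resize(a[y0:y0+105,x0:x0+140],None,fx=5.6,fy=5.6,interpolation=cv2.INTER_CUBIC);cv2.imwrite('pics/s1.png',c);print(x0,y0)
"
```

```text
3.475 [ 0.6398 -0.0384  0.179 ] yaw 4.6 zax [-0.001  0.    -1.   ] F [-0.3 -0.9 -1.6] w 0.021 29.999533742666245
to [0.6399, -0.04, 0.1181] cm [0.   0.16 6.09]
[190 174]
120 114
```

View pics/s1.png

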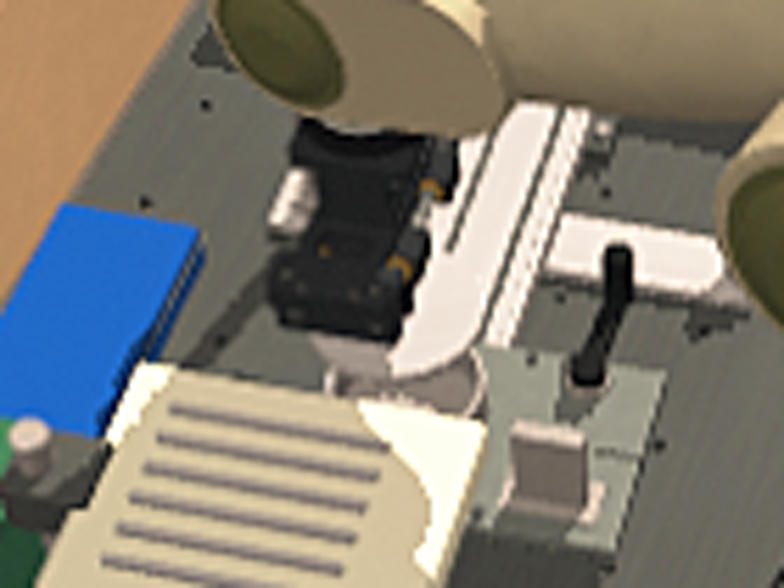

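The side crop shows the gripper and lid above the open dish (mouth around (430,385)), with the lever at (600,320) and the fin at (550,470) clear. I'll correct the offset and lower it.

>>> play_rows(
  steps=[
    {"tx": 0.1,"ty": 0.14,"tz": 2,"twist": 0.15,"claw": 1},
    {"tx": 0.1,"ty": 0.14,"tz": 4,"twist": 0.15,"claw": 1},
    {"tx": 0.1,"ty": 0.14,"tz": 4.5,"twist": 0.15,"claw": 1},
    {"tx": 0.1,"ty": 0.14,"tz": 4.5,"twist": 0.15,"claw": 1},
  ],
)

```text
time_s: 4.08
tool_pos: [0.64, -0.0426, 0.1351]
eef_rot: [3.139, 0.117, -0.0]
force: [0.5, 0.0, -1.0]
width: 0.0211
grip_force: 30.0
```

```bash
python3 -c "
from st import *
st([.6407,-.0397,.1181])"
```

```text
4.075 [ 0.64   -0.0426  0.1351] yaw 4.27 zax [-0. -0. -1.] F [ 0.5  0.  -1. ] w 0.0211 29.999700877815485
to [0.6407, -0.0397, 0.1181] cm [ 0.09 -0.29  1.7 ]
```

>>> play_rows(
  steps=[
    {"tx": 0.08,"ty": -0.28,"tz": 0,"twist": 0,"claw": 1},
    {"tx": 0.08,"ty": -0.28,"tz": 0.3,"twist": 0,"claw": 1},
    {"tx": 0.08,"ty": -0.28,"tz": 0.6,"twist": 0,"claw": 1},
    {"tx": 0.08,"ty": -0.28,"tz": 0.8,"twist": 0,"claw": 1},
    {"tx": 0.08,"ty": -0.28,"tz": 1.0,"twist": 0,"claw": 1},
    {"tx": 0.08,"ty": -0.28,"tz": 1.0,"twist": 0,"claw": 1},
  ],
)

```text
time_s: 4.82
tool_pos: [0.6408, -0.0389, 0.1245]
eef_rot: [-3.139, -0.118, 0.001]
force: [-0.5, -0.2, -1.3]
width: 0.021
grip_force: 30.0
```

>>> play_rows(
  steps=[
    {"tx": 0,"ty": 0.03,"tz": 0.2,"twist": 0,"claw": 1},
    {"tx": 0,"ty": 0.03,"tz": 0.4,"twist": 0,"claw": 1},
    {"tx": 0,"ty": 0.03,"tz": 0.5,"twist": 0,"claw": 1},
    {"tx": 0,"ty": 0.03,"tz": 0.6,"twist": 0,"claw": 1},
    {"tx": 0,"ty": 0.03,"tz": 0.6,"twist": 0,"claw": 1},
  ],
)

```text
time_s: 5.45
tool_pos: [0.6409, -0.0392, 0.1186]
eef_rot: [-3.139, -0.118, 0.0]
force: [0.2, 0.4, -0.6]
width: 0.0213
grip_force: 30.0
```

>>> play_rows(
  steps=[
    {"tx": 0,"ty": 0,"tz": 0.06,"twist": 0,"claw": 1},
    {"tx": 0,"ty": 0,"tz": 0.1,"twist": 0,"claw": 1},
    {"tx": 0,"ty": 0,"tz": 0.1,"twist": 0,"claw": 1},
  ],
)

```text
time_s: 5.82
tool_pos: [0.6409, -0.0392, 0.1182]
eef_rot: [3.139, 0.118, 0.001]
force: [-2.1, -0.2, 4.2]
width: 0.0208
grip_force: 30.0
```

>>> play_rows(
  steps=[
    {"tx": 0,"ty": 0,"tz": 0,"twist": 0,"claw": 0.3},
    {"tx": 0,"ty": 0,"tz": 0,"twist": 0,"claw": 0.1},
    {"tx": 0,"ty": 0,"tz": 0,"twist": 0,"claw": 0},
    {"tx": 0,"ty": 0,"tz": 0,"twist": 0,"claw": 0},
    {"tx": 0,"ty": 0,"tz": -1,"twist": 0,"claw": 0},
    {"tx": 0,"ty": 0,"tz": -3,"twist": 0,"claw": 0},
    {"tx": 0,"ty": 0,"tz": -6,"twist": 0,"claw": 0},
    {"tx": -5,"ty": 0,"tz": -8,"twist": 0,"claw": 0},
    {"tx": -10,"ty": 3,"tz": -8,"twist": 0,"claw": 0},
    {"tx": -15,"ty": 6,"tz": -8,"twist": 0,"claw": 0},
    {"tx": -20,"ty": 9,"tz": -8,"twist": 0,"claw": 0},
    {"tx": -20,"ty": 11.5,"tz": -8,"twist": 0,"claw": 0},
  ],
)

```text
time_s: 7.32
tool_pos: [0.4479, -0.1698, 0.1987]
eef_rot: [3.139, 0.116, 0.0]
force: [0.7, -0.4, -0.0]
width: 0.0442
grip_force: 0.0
```

```bash
cat > m2.py <<'E'
from st import *
import sys
tag=sys.argv[1]
for n in('top','side'):
    im,d=get_image(n);np.savez(n+tag,im=im,d=d);W=world(n,d)
    for nm,c,rad,z0,z1 in(("lid knob",(.64,-.04),.03,.115,.135),("flange",(.64,-.04),.056,.084,.097),("lever",(.547,-.162),.025,.093,.108)):
        m=(d>0)&(np.hypot(W[...,0]-c[0],W[...,1]-c[1])<rad)&(W[...,2]>z0)&(W[...,2]<z1);P=W[m]
        if len(P)>4:
            A=np.c_[P[:,:2]-P[:,:2].mean(0),np.ones(len(P))];k=np.linalg.lstsq(A,P[:,2],rcond=None)[0]
            print(n,nm,len(P),P.mean(0).round(4),cv2.minEnclosingCircle(P[:,:2].astype(np.float32)*1000),"slope",k[:2].round(3))
E
python3 m2.py 2; python3 -c "
from st import *
st([.547,-.162,.096])"
```

```text
top lid knob 34 [ 0.6397 -0.0394  0.128 ] ((640.2838134765625, -39.72800827026367), 10.625550270080566) slope [-0.047  0.028]
top flange 696 [ 0.6398 -0.0395  0.0904] ((640.2435913085938, -39.12059020996094), 51.999298095703125) slope [-0.001 -0.001]
side lid knob 41 [ 0.6394 -0.0363  0.1265] ((641.183349609375, -37.86853790283203), 11.314311981201172) slope [ 0.182 -0.315]
side flange 383 [ 0.6397 -0.0467  0.0926] ((641.1521606445312, -42.317787170410156), 53.4184455871582) slope [-0.    -0.001]
side lever 26 [ 0.5441 -0.1607  0.101 ] ((545.1468505859375, -163.82241821289062), 10.583806037902832) slope [ 0.003 -0.194]
7.425 [ 0.45   -0.1709  0.1987] yaw 4.15 zax [ 0.002 -0.001 -1.   ] F [0.1 0.6 0.1] w 0.044 0.0
to [0.547, -0.162, 0.096] cm [ 9.73 -0.2  10.28]
```

>>> play_rows(
  steps=[
    {"tx": 3,"ty": -0.1,"tz": 0,"twist": -0.2,"claw": 0},
    {"tx": 7,"ty": -0.2,"tz": 0,"twist": -0.2,"claw": 0},
    {"tx": 9.5,"ty": -0.2,"tz": 1,"twist": -0.2,"claw": 0},
    {"tx": 9.5,"ty": -0.2,"tz": 4,"twist": -0.2,"claw": 0},
    {"tx": 9.5,"ty": -0.2,"tz": 6,"twist": -0.2,"claw": 0},
    {"tx": 9.5,"ty": -0.2,"tz": 6,"twist": -0.2,"claw": 0},
    {"tx": 9.5,"ty": -0.2,"tz": 6,"twist": -0.2,"claw": 0},
  ],
)

```text
time_s: 8.3
tool_pos: [0.5453, -0.1595, 0.1389]
eef_rot: [3.138, 0.125, 0.002]
force: [0.5, 0.5, 0.4]
width: 0.0445
grip_force: 0.0
```

```bash
python3 -c "
from st import *
st([.5449,-.1622,.096])"
```

```text
8.3 [ 0.5453 -0.1595  0.1389] yaw 4.55 zax [ 0.001 -0.001 -1.   ] F [0.5 0.5 0.4] w 0.0445 0.0
to [0.5449, -0.1622, 0.096] cm [-0.06  0.26  4.29]
```

>>> play_rows(
  steps=[
    {"tx": 0,"ty": 0.26,"tz": 1,"twist": 0,"claw": 0},
    {"tx": 0,"ty": 0.26,"tz": 3,"twist": 0,"claw": 0},
    {"tx": 0,"ty": 0.26,"tz": 4.2,"twist": 0,"claw": 0},
    {"tx": 0,"ty": 0.26,"tz": 4.2,"twist": 0,"claw": 0.2},
    {"tx": 0,"ty": 0.26,"tz": 4.2,"twist": 0,"claw": 0.4},
    {"tx": 0,"ty": 0.26,"tz": 4.2,"twist": 0,"claw": 1},
    {"tx": 0,"ty": 0.26,"tz": 4.2,"twist": 0,"claw": 1},
    {"tx": 0,"ty": 0.26,"tz": 4.2,"twist": 0,"claw": 1},
  ],
)

```text
time_s: 9.3
tool_pos: [0.5452, -0.1624, 0.0963]
eef_rot: [3.139, 0.124, 0.001]
force: [0.1, 1.5, 4.6]
width: 0.019
grip_force: 30.0
```

```bash
python3 -c "
from st import *
s,M,p=st()
# arc from q0 to 1.1 relative to commanded pose, in cm (tx = rail x, ty=-rail y)
q0=.065
for q in (.065,.2,.35,.5,.65,.8,.95,1.05,1.1):
    print(q,(-6.5*(np.sin(q)-np.sin(q0))).round(2),(6.5*(np.cos(q)-np.cos(q0))).round(2))"
```

```text
9.3 [ 0.5452 -0.1624  0.0963] yaw 4.52 zax [ 0.001 -0.    -1.   ] F [0.1 1.5 4.6] w 0.019 29.999659806489944
0.065 -0.0 0.0
0.2 -0.87 -0.12
0.35 -1.81 -0.38
0.5 -2.69 -0.78
0.65 -3.51 -1.31
0.8 -4.24 -1.96
0.95 -4.86 -2.71
1.05 -5.22 -3.25
1.1 -5.37 -3.54
```

>>> play_rows(
  steps=[
    {"tx": -0.4,"ty": -0.04,"tz": -0.1,"twist": 0,"claw": 1},
    {"tx": -0.87,"ty": -0.12,"tz": -0.1,"twist": 0,"claw": 1},
    {"tx": -1.81,"ty": -0.38,"tz": -0.1,"twist": 0,"claw": 1},
    {"tx": -2.69,"ty": -0.78,"tz": -0.1,"twist": 0,"claw": 1},
    {"tx": -3.51,"ty": -1.31,"tz": -0.1,"twist": 0,"claw": 1},
    {"tx": -4.24,"ty": -1.96,"tz": -0.1,"twist": 0,"claw": 1},
    {"tx": -4.86,"ty": -2.71,"tz": -0.1,"twist": 0,"claw": 1},
    {"tx": -5.2,"ty": -3.25,"tz": -0.1,"twist": 0,"claw": 1},
    {"tx": -5.35,"ty": -3.5,"tz": -0.1,"twist": 0,"claw": 1},
    {"tx": -5.35,"ty": -3.5,"tz": -0.1,"twist": 0,"claw": 1},
  ],
)

```text
time_s: 10.55
tool_pos: [0.4884, -0.1329, 0.0964]
eef_rot: [3.137, 0.123, -0.001]
force: [-0.2, -7.4, -3.6]
width: 0.0192
grip_force: 30.0
```

```bash
cat > m3.py <<'E'
from st import *
import sys
tag=sys.argv[1]
s,M,p=st()
im,d=get_image('top');np.savez('top'+tag,im=im,d=d);W=world('top',d)
y=np.radians(4.4);X=np.array([np.cos(y),np.sin(y)]);Y=np.array([-np.sin(y),np.cos(y)]);D=np.array([.64,-.0397])
a=(W[...,:2]-D)@X;b=(W[...,:2]-D)@Y
Z=W[...,2]
def f(nm,m):
    m&=d>0;P=np.c_[a[m],b[m],Z[m]]
    if len(P)>4:print(nm,len(P),"mean",P.mean(0).round(4),"min",P.min(0).round(4),"max",P.max(0).round(4))
f("ptr",(abs(a+.165)<.02)&(abs(b-.205)<.02)&(Z>.035)&(Z<.06))
f("foot",(a<-.10)&(a>-.185)&(abs(b-.205)<.04)&(Z>.006)&(Z<.02))
f("fin",(abs(a+.1)<.03)&(Z>.1)&(Z<.118)&(b>-.02)&(b<.3))
f("plate",(a>-.15)&(a<-.125)&(Z>.043)&(Z<.054)&(b>-.09)&(b<.32))
f("lidknob",(abs(a)<.03)&(Z>.12)&(Z<.135)&(b<.1)&(b>-.05))
f("levknob",(a<-.08)&(a>-.18)&(Z>.09)&(Z<.108)&(b<.19)&(b>-.13))
E
python3 m3.py 3; python3 -c "
from h import *
a=np.load('top3.npz')['im'];cv2.imwrite('pics/t3.png',cv2.resize(a[100:240,130:330],None,fx=4,fy=4,interpolation=cv2.INTER_CUBIC))"
```

```text
10.55 [ 0.4884 -0.1329  0.0964] yaw 4.49 zax [-0.    -0.002 -1.   ] F [-0.2 -7.4 -3.6] w 0.0192 29.994935346767306
ptr 26 mean [-0.1606  0.2057  0.042 ] min [-0.1705  0.196   0.0354] max [-0.1494  0.2143  0.0489]
foot 234 mean [-0.136   0.2054  0.0102] min [-0.1834  0.1804  0.006 ] max [-0.1002  0.2447  0.0178]
fin 49 mean [-0.1006  0.049   0.1094] min [-0.1206  0.0433  0.1017] max [-0.0796  0.0554  0.1158]
plate 103 mean [-0.1351  0.0462  0.0479] min [-0.1451 -0.0299  0.0432] max [-0.1252  0.0789  0.053 ]
lidknob 34 mean [-0.0005  0.0099  0.1275] min [-0.0099  0.0015  0.1202] max [0.0086 0.0186 0.1319]
levknob 15 mean [-0.1081  0.0486  0.1035] min [-0.1224  0.0433  0.0922] max [-0.0839  0.0554  0.1077]
```

View pics/t3.png

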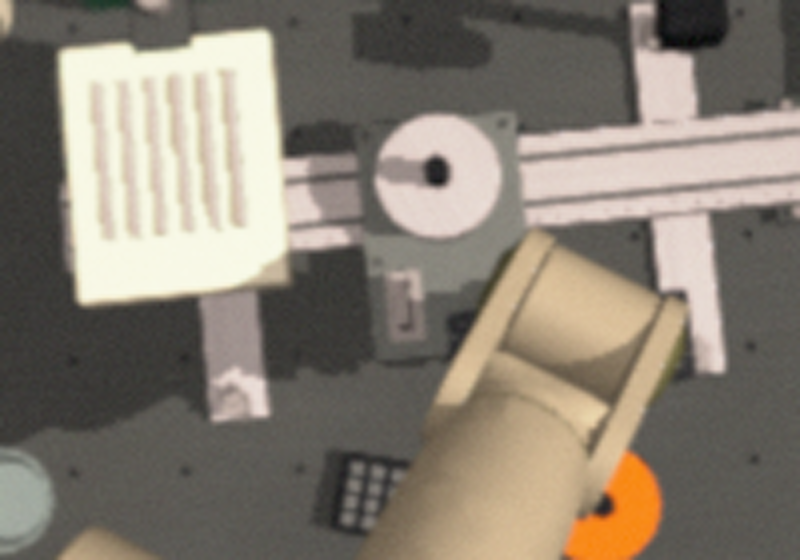

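The top crop shows the lid seated, centred at (437,172), and the lever knob hidden under the wrist. The carriage has crept about 9 mm to +y. I'll check how high and wide the wrist is against the lamp panel.

```bash
cat > clr.py <<'E'
from st import *
s,M,p=st()
y=np.radians(4.4);X=np.array([np.cos(y),np.sin(y)]);Y=np.array([-np.sin(y),np.cos(y)])
for n in('side','top'):
    im,d=get_image(n);W=world(n,d);a=(W[...,:2]-p[:2])@X;b=(W[...,:2]-p[:2])@Y;Z=W[...,2]
    for z0 in np.arange(.12,.46,.03):
        m=(d>0)&(np.hypot(a,b)<.17)&(Z>=z0)&(Z<z0+.03)&~((a>.06)&(b>.0)&(Z<.24))
        if m.sum()>5:print(n,z0.round(2),m.sum(),"a",a[m].min().round(3),a[m].max().round(3),"b",b[m].min().round(3),b[m].max().round(3),"bgr",im[m].mean(0).round())
E
python3 clr.py
```

```text
10.6 [ 0.4884 -0.1329  0.0965] yaw 4.49 zax [-0.    -0.002 -1.   ] F [-0.8 -7.3 -4.2] w 0.0183 29.995085299015045
side 0.12 55 a -0.034 0.035 b -0.083 0.089 bgr [34. 36. 37.]
side 0.15 257 a -0.035 0.034 b -0.08 0.095 bgr [45. 48. 49.]
side 0.18 283 a -0.034 0.033 b 0.009 0.095 bgr [40. 41. 41.]
side 0.21 194 a -0.036 0.034 b 0.002 0.046 bgr [31. 31. 31.]
side 0.24 77 a -0.034 0.027 b 0.003 0.043 bgr [61. 78. 83.]
side 0.27 38 a 0.003 0.062 b 0.035 0.072 bgr [ 78. 100. 109.]
side 0.3 150 a -0.031 0.069 b 0.026 0.092 bgr [56. 81. 88.]
side 0.33 327 a -0.075 0.069 b -0.062 0.113 bgr [ 75. 104. 114.]
side 0.36 492 a -0.089 0.05 b -0.06 0.117 bgr [114. 147. 162.]
side 0.39 344 a -0.087 0.017 b -0.036 0.117 bgr [107. 138. 155.]
side 0.42 181 a -0.082 -0.02 b -0.011 0.118 bgr [118. 153. 171.]
side 0.45 103 a -0.088 -0.061 b 0.049 0.109 bgr [114. 148. 167.]
top 0.15 46 a -0.034 0.035 b -0.094 0.093 bgr [73. 78. 83.]
top 0.18 80 a -0.034 0.034 b -0.093 0.093 bgr [69. 73. 78.]
top 0.3 23 a -0.056 0.056 b -0.056 0.057 bgr [ 90. 112. 127.]
top 0.33 709 a -0.059 0.066 b -0.07 0.069 bgr [110. 137. 155.]
top 0.36 630 a -0.128 0.053 b -0.061 0.112 bgr [140. 174. 198.]
top 0.39 612 a -0.128 0.017 b -0.039 0.111 bgr [129. 161. 183.]
top 0.42 485 a -0.154 -0.024 b -0.012 0.118 bgr [126. 157. 179.]
top 0.45 473 a -0.161 -0.061 b 0.024 0.131 bgr [123. 153. 174.]
```

The gripper body spans ±35 mm in x and the wrist starts above z 0.27, so the panel edge (63 mm behind the knob) is clear. I'll loosen the grip slightly and push the knob along +y.

>>> play_rows(
  steps=[
    {"tx": 0,"ty": 0,"tz": 0,"twist": 0,"claw": 0.4},
    {"tx": 0,"ty": -0.3,"tz": 0,"twist": 0,"claw": 0.4},
    {"tx": 0,"ty": -1,"tz": 0,"twist": 0,"claw": 0.4},
    {"tx": 0,"ty": -2,"tz": 0,"twist": 0,"claw": 0.4},
    {"tx": 0,"ty": -3,"tz": 0,"twist": 0,"claw": 0.4},
    {"tx": 0,"ty": -3,"tz": 0,"twist": 0,"claw": 0.4},
  ],
)

```text
time_s: 11.45
tool_pos: [0.4859, -0.1016, 0.0967]
eef_rot: [3.139, 0.125, -0.002]
force: [-0.7, -1.5, 0.9]
width: 0.0263
grip_force: 0.9
```

```bash
python3 m3.py 4
```

```text
11.45 [ 0.4859 -0.1016  0.0967] yaw 4.56 zax [-0.001 -0.001 -1.   ] F [-0.7 -1.5  0.9] w 0.0263 0.9304992109537125
ptr 28 mean [-0.1613  0.2049  0.0422] min [-0.1742  0.1952  0.0351] max [-0.1497  0.2127  0.048 ]
foot 242 mean [-0.1374  0.2041  0.0099] min [-0.1802  0.1722  0.006 ] max [-0.1004  0.2306  0.0163]
fin 49 mean [-0.1013  0.0765  0.1095] min [-0.1216  0.0706  0.1002] max [-0.0804  0.083   0.1152]
plate 97 mean [-0.1348  0.0789  0.0476] min [-0.1497  0.0508  0.0431] max [-0.1251  0.2048  0.0536]
lidknob 36 mean [1.000e-04 3.700e-02 1.271e-01] min [-0.0099  0.0277  0.1227] max [0.0114 0.0475 0.1329]
levknob 18 mean [-0.1053  0.0755  0.102 ] min [-0.1226  0.0706  0.093 ] max [-0.0831  0.083   0.1078]
```

>>> play_rows(
  steps=[
    {"tx": 0,"ty": 0.3,"tz": 0,"twist": 0,"claw": 0.5},
    {"tx": 0,"ty": 0.3,"tz": 0,"twist": 0,"claw": 1},
    {"tx": 0,"ty": 0.3,"tz": 0,"twist": 0,"claw": 1},
    {"tx": -0.3,"ty": -0.1,"tz": 0,"twist": 0,"claw": 1},
    {"tx": -0.6,"ty": -0.5,"tz": 0,"twist": 0,"claw": 1},
    {"tx": -0.8,"ty": -0.9,"tz": 0,"twist": 0,"claw": 1},
    {"tx": -0.8,"ty": -2,"tz": 0,"twist": 0,"claw": 1},
    {"tx": -0.8,"ty": -3.5,"tz": 0,"twist": 0,"claw": 1},
    {"tx": -0.8,"ty": -5,"tz": 0,"twist": 0,"claw": 1},
    {"tx": -0.8,"ty": -5,"tz": 0,"twist": 0,"claw": 1},
  ],
)

```text
time_s: 12.75
tool_pos: [0.4744, -0.052, 0.0967]
eef_rot: [-3.139, -0.124, 0.0]
force: [0.5, -0.3, -0.7]
width: 0.0189
grip_force: 30.0
```

```bash
python3 m3.py 5
```

```text
12.75 [ 0.4744 -0.052   0.0967] yaw 4.54 zax [-0.  0. -1.] F [ 0.5 -0.3 -0.7] w 0.0189 29.998811334371567
ptr 26 mean [-0.1609  0.2055  0.0423] min [-0.1729  0.1956  0.0367] max [-0.1496  0.2131  0.0497]
foot 257 mean [-0.1374  0.2045  0.01  ] min [-0.1829  0.176   0.0061] max [-0.1004  0.2419  0.0197]
fin 53 mean [-0.1011  0.1195  0.109 ] min [-0.1223  0.1138  0.1004] max [-0.0793  0.1257  0.1172]
plate 69 mean [-0.1351  0.1275  0.0479] min [-0.1451  0.1057  0.0434] max [-0.1252  0.1482  0.0533]
lidknob 37 mean [-1.00e-04  8.05e-02  1.27e-01] min [-0.0105  0.07    0.1208] max [0.01   0.0905 0.1327]
levknob 22 mean [-0.1043  0.1181  0.1023] min [-0.1223  0.1138  0.0904] max [-0.0818  0.1257  0.1078]
```

The lever is now fully out (q about 1.10), with roughly 125 mm of travel left.

>>> play_rows(
  steps=[
    {"tx": 0,"ty": -1,"tz": 0,"twist": 0,"claw": 1},
    {"tx": 0,"ty": -2.2,"tz": 0,"twist": 0,"claw": 1},
    {"tx": 0,"ty": -3.6,"tz": 0,"twist": 0,"claw": 1},
    {"tx": 0,"ty": -5,"tz": 0,"twist": 0,"claw": 1},
    {"tx": 0,"ty": -6.4,"tz": 0,"twist": 0,"claw": 1},
    {"tx": 0,"ty": -7.8,"tz": 0,"twist": 0,"claw": 1},
    {"tx": 0,"ty": -9,"tz": 0,"twist": 0,"claw": 1},
    {"tx": 0,"ty": -10,"tz": 0,"twist": 0,"claw": 1},
    {"tx": 0,"ty": -11,"tz": 0,"twist": 0,"claw": 1},
    {"tx": 0,"ty": -11.7,"tz": 0,"twist": 0,"claw": 1},
    {"tx": 0,"ty": -11.7,"tz": 0,"twist": 0,"claw": 1},
  ],
)

```text
time_s: 14.18
tool_pos: [0.4653, 0.0638, 0.0967]
eef_rot: [3.139, 0.124, -0.0]
force: [-0.3, -3.6, -0.7]
width: 0.019
grip_force: 30.0
```

```bash
python3 m3.py 6; python3 -c "
from h import *
im,d=get_image('side');np.savez('side6',im=im,d=d)
y=np.radians(4.4)
a=np.load('top6.npz')['im'];p=proj('top',[.475,.155,.045])[0].astype(int);print(p)
q=proj('side',[.475,.155,.045])[0].astype(int);print(q)
A=cv2.resize(a[p[1]-32:p[1]+33,p[0]-32:p[0]+33],(400,400),interpolation=cv2.INTER_CUBIC)
B=cv2.resize(im[q[1]-40:q[1]+25,q[0]-32:q[0]+33],(400,400),interpolation=cv2.INTER_CUBIC)
cv2.imwrite('pics/t6.png',np.hstack([A,B]))"
```

```text
14.175 [0.4653 0.0638 0.0967] yaw 4.51 zax [-0.    -0.001 -1.   ] F [-0.3 -3.6 -0.7] w 0.019 29.996424224227667
fin 51 mean [-0.1028  0.2352  0.1087] min [-0.1217  0.2292  0.1027] max [-0.0845  0.2424  0.1167]
plate 40 mean [-0.135   0.2541  0.0478] min [-0.1451  0.2431  0.0436] max [-0.1252  0.2655  0.0522]
[186 194]
[220 247]
```

View pics/t6.png

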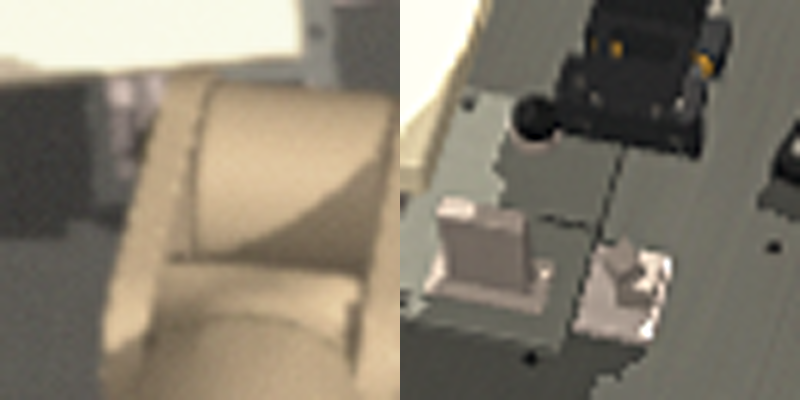

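The side crop shows the index line running from (540,216) to (593,228) and the pointer tip at about (606,246), so the line is a little short of the pointer. I'll quantify that.

```bash
python3 -c "
from h import *
y=np.radians(4.4);X=np.array([np.cos(y),np.sin(y)]);Y=np.array([-np.sin(y),np.cos(y)]);D=np.array([.64,-.0397])
def f(n,bx,by,z):
    P=ray('side',188+bx/6.154-.42,207+by/6.154-.42,z)[:2]-D;print(n,(P@X).round(4),(P@Y).round(4))
f('line in',140,216,.048);f('line end',193,228,.048)
f('tip',206,246,.043);f('tip2',203,243,.043)
# pointer points from side/top depth
for n in('side6','top0'):
    z=np.load(n+'.npz');W=world(n[:-1],z['d']);a=(W[...,:2]-D)@X;b=(W[...,:2]-D)@Y;Z=W[...,2]
    for lo,hi in((-.185,-.165),(-.165,-.157),(-.157,-.147)):
        m=(a>lo)&(a<hi)&(abs(b-.205)<.03)&(Z>.03)&(Z<.06)&(z['d']>0);print(n,lo,m.sum(),b[m].mean().round(4),b[m].min().round(4),b[m].max().round(4),Z[m].max().round(4))
z=np.load('side6.npz');big=cv2.resize(z['im'][230:262,200:248],None,fx=16,fy=16,interpolation=cv2.INTER_CUBIC);cv2.imwrite('pics/p6.png',big)
"
```

```text
line in -0.1143 0.1937
line end -0.1424 0.1947
tip -0.1505 0.2007
tip2 -0.1486 0.1993
side6 -0.185 25 0.2063 0.1947 0.217 0.048
side6 -0.165 18 0.2075 0.1985 0.2159 0.0499
side6 -0.157 10 0.2063 0.1983 0.2132 0.046
top0 -0.185 20 0.2051 0.1946 0.2144 0.0469
top0 -0.165 13 0.2042 0.1961 0.2133 0.0461
top0 -0.157 8 0.2056 0.199 0.2116 0.048
```

View pics/p6.png

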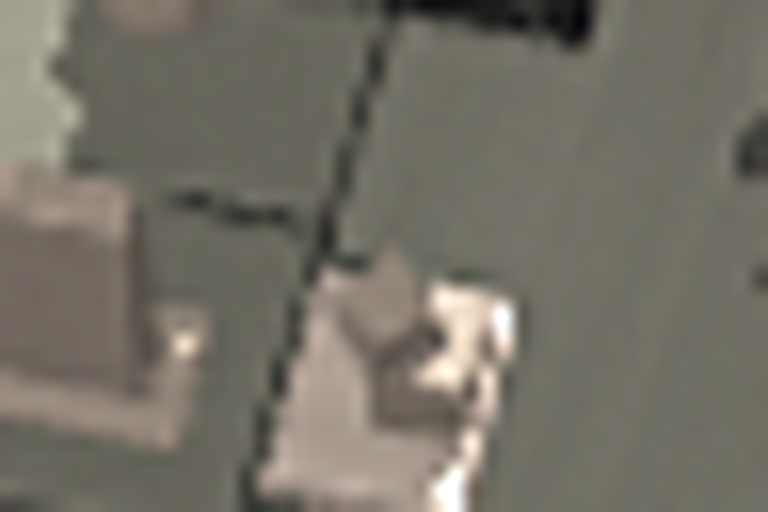

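```bash
python3 -c "
from h import *
y=np.radians(4.4);X=np.array([np.cos(y),np.sin(y)]);Y=np.array([-np.sin(y),np.cos(y)]);D=np.array([.64,-.0397])
for n,bx,by,z in(('line',310,218,.048),('tip',340,310,.043),('c1',395,250,.043),('c2',378,352,.043),('c3',430,310,.043),('footcorner1',325,268,.01),('footcorner2',265,485,.01),('footfar',515,295,.01)):
    P=ray('side',200+bx/16-.47,230+by/16-.47,z)[:2]-D;print(n,(P@X).round(4),(P@Y).round(4))
z=np.load('top0.npz');W=world('top',z['d']);a=(W[...,:2]-D)@X;b=(W[...,:2]-D)@Y;Z=W[...,2]
m=(a>-.185)&(a<-.12)&(abs(b-.205)<.04)&(Z>.004)&(Z<.03);print('foot',np.percentile(b[m],[1,50,99]))
m=(a>-.15)&(a<-.125)&(abs(Z-.048)<.005)&(abs(b)<.09);print('plate',np.percentile(b[m],[1,50,99]))
"
```

```text
line -0.1418 0.193
tip -0.1517 0.2092
c1 -0.1589 0.1936
c2 -0.1612 0.2167
c3 -0.1688 0.2053
footcorner1 -0.1403 0.1811
footcorner2 -0.1411 0.232
footfar -0.1789 0.1789
foot [0.16963403 0.20123075 0.23471596]
plate [-0.06848399 -0.00174129  0.06869281]
```

>>> play_rows(
  steps=[
    {"tx": 0,"ty": -0.4,"tz": 0,"twist": 0,"claw": 1},
    {"tx": 0,"ty": -0.7,"tz": 0,"twist": 0,"claw": 1},
    {"tx": 0,"ty": -0.95,"tz": 0,"twist": 0,"claw": 1},
    {"tx": 0,"ty": -0.95,"tz": 0,"twist": 0,"claw": 1},
    {"tx": 0,"ty": -0.95,"tz": 0,"twist": 0,"claw": 1},
  ],
)

```text
time_s: 14.9
tool_pos: [0.4646, 0.0728, 0.0967]
eef_rot: [3.138, 0.123, -0.0]
force: [-0.4, -7.9, -0.4]
width: 0.019
grip_force: 30.0
```

```bash
python3 m3.py 7; python3 -c "
from h import *
im,d=get_image('side');np.savez('side7',im=im,d=d)
big=cv2.resize(im[230:262,200:248],None,fx=16,fy=16,interpolation=cv2.INTER_CUBIC)
y=np.radians(4.4);X=np.array([np.cos(y),np.sin(y)]);Y=np.array([-np.sin(y),np.cos(y)]);D=np.array([.64,-.0397])
# overlay: predicted block top outline center line from foot corners
for a in np.arange(-.18,-.12,.0005):
    for b,z,c in((.2052,.043,(0,0,255)),):
        p=D+a*X+b*Y;u=proj('side',[*p,z])[0];cv2.circle(big,(int((u[0]-200+.47)*16),int((u[1]-230+.47)*16)),1,c,-1)
cv2.imwrite('pics/p7.png',big)"
```

```text
14.9 [0.4646 0.0728 0.0967] yaw 4.5 zax [-0.    -0.001 -1.   ] F [-0.4 -7.9 -0.4] w 0.019 29.995806394144893
fin 49 mean [-0.1023  0.244   0.1097] min [-0.121   0.2381  0.102 ] max [-0.0838  0.2505  0.1155]
plate 32 mean [-0.1348  0.2633  0.0476] min [-0.1449  0.2525  0.043 ] max [-0.1251  0.2755  0.053 ]
```

View pics/p7.png

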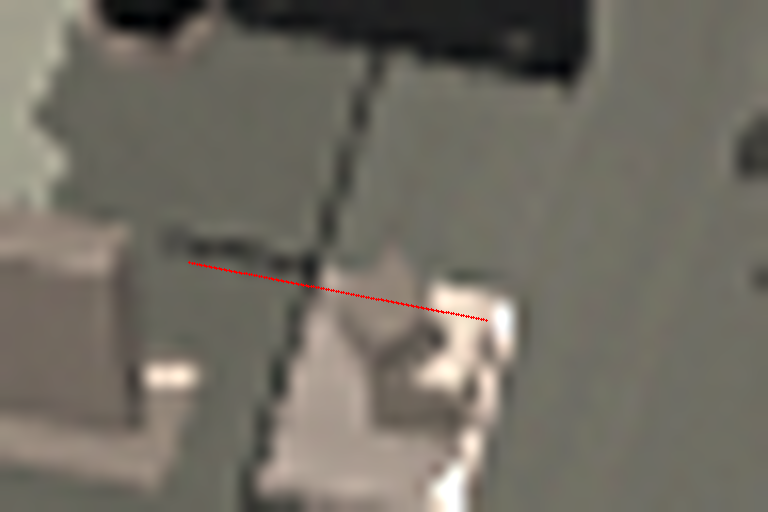

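The index line end (305,268) is now almost level with the pointer's centre line (red, drawn 5 mm lower). I'll add 1 mm, hold, then swing the lever part-way home while it is still pinched. Going further in this orientation would take the body under the panel.

>>> play_rows(
  steps=[
    {"tx": 0,"ty": -0.1,"tz": 0,"twist": 0,"claw": 1},
    {"tx": 0,"ty": -0.1,"tz": 0,"twist": 0,"claw": 1},
    {"tx": 0,"ty": -0.1,"tz": 0,"twist": 0,"claw": 1},
    {"tx": 0.32,"ty": 0.46,"tz": 0,"twist": 0,"claw": 1},
    {"tx": 0.7,"ty": 0.99,"tz": 0,"twist": 0,"claw": 1},
    {"tx": 1.13,"ty": 1.48,"tz": 0,"twist": 0,"claw": 1},
    {"tx": 1.61,"ty": 1.92,"tz": 0,"twist": 0,"claw": 1},
    {"tx": 2.0,"ty": 2.24,"tz": 0,"twist": 0,"claw": 1},
    {"tx": 2.0,"ty": 2.24,"tz": 0,"twist": 0,"claw": 1},
  ],
)

```text
time_s: 16.12
tool_pos: [0.4857, 0.0537, 0.0966]
eef_rot: [-3.137, -0.125, 0.003]
force: [-4.2, 5.0, 2.1]
width: 0.0191
grip_force: 30.0
```

```bash
python3 m3.py 8; python3 -c "
from h import *
print(np.round(r.get_state()['joint_positions'],2))
im,d=get_image('side');np.savez('side8',im=im,d=d)
a,b=np.load('side7.npz')['im'],im
for n,i in(('7',a),('8',b)):
    W=world('side',np.load('side'+n+'.npz')['d']);y=np.radians(4.4);D=np.array([.64,-.0397])
    A=(W[...,:2]-D)@[np.cos(y),np.sin(y)];B=(W[...,:2]-D)@[-np.sin(y),np.cos(y)];Z=W[...,2]
    m=(abs(A+.1)<.03)&(Z>.105)&(Z<.115)&(abs(B-.245)<.03);print(n,m.sum(),B[m].mean())
    m=(abs(A+.1)<.05)&(Z>.07)&(Z<.1)&(abs(B-.245)<.03);print(n,m.sum(),B[m].mean(),B[m].max())
"
```

```text
16.125 [0.4857 0.0537 0.0966] yaw 4.57 zax [-0.002  0.002 -1.   ] F [-4.2  5.   2.1] w 0.0191 29.987108102068305
fin 48 mean [-0.1024  0.2451  0.109 ] min [-0.121   0.2392  0.1019] max [-0.0833  0.2523  0.1147]
plate 67 mean [-0.1349  0.2556  0.0484] min [-0.1452  0.233   0.0432] max [-0.1258  0.275   0.0539]
[-0.13  0.44  1.8   0.    0.91  1.36]
7 63 0.24632014721434076
7 79 0.2504419698786038 0.2543165313264291
8 58 0.24685864779930683
8 74 0.2508861585269098 0.25375604883018177
```

>>> play_rows(
  steps=[
    {"tx": 0.47,"ty": 0.39,"tz": 0,"twist": 0,"claw": 1},
    {"tx": 0.9,"ty": 0.65,"tz": 0,"twist": 0,"claw": 1},
    {"tx": 0.9,"ty": 0.65,"tz": 0,"twist": 0,"claw": 1},
    {"tx": 0.9,"ty": 0.65,"tz": 0,"twist": 0,"claw": 0.3},
    {"tx": 0.9,"ty": 0.65,"tz": 0,"twist": 0,"claw": 0.3},
    {"tx": 0.9,"ty": 0.65,"tz": -2,"twist": 0,"claw": 0.2},
    {"tx": 0.9,"ty": 0.65,"tz": -5,"twist": 0,"claw": 0.2},
    {"tx": -5,"ty": 2,"tz": -5,"twist": 0,"claw": 0},
    {"tx": -10,"ty": 3,"tz": -5,"twist": 0,"claw": -0.5},
    {"tx": -14,"ty": 4,"tz": -5,"twist": -9,"claw": -1},
    {"tx": -14,"ty": 4,"tz": -5,"twist": -18,"claw": -1},
  ],
)

```text
time_s: 17.6
tool_pos: [0.3481, 0.0015, 0.1468]
eef_rot: [-3.08, -0.619, 0.0]
force: [1.0, -0.6, -0.4]
width: 0.0721
grip_force: 0.0
```

>>> play_rows(
  steps=[
    {"tx": 0,"ty": 0,"tz": 0,"twist": -10,"claw": -1},
    {"tx": 0,"ty": 0,"tz": 0,"twist": -20,"claw": -1},
    {"tx": 0,"ty": 0,"tz": 0,"twist": -30,"claw": -1},
    {"tx": 0,"ty": 0,"tz": 0,"twist": -40,"claw": -1},
    {"tx": 0,"ty": 0,"tz": 0,"twist": -50,"claw": -1},
    {"tx": 0,"ty": 0,"tz": 0,"twist": -60,"claw": -1},
    {"tx": 0,"ty": 0,"tz": 0,"twist": -70,"claw": -1},
    {"tx": 0,"ty": 0,"tz": 0,"twist": -72,"claw": -1},
    {"tx": 0,"ty": 0,"tz": 0,"twist": -72,"claw": -1},
  ],
)

```text
time_s: 18.73
tool_pos: [0.3499, 0.0018, 0.1468]
eef_rot: [2.135, 2.304, 0.0]
force: [0.5, 0.7, -0.5]
width: 0.0881
grip_force: 0.0
```

```bash
cat > m4.py <<'E'
from st import *
import sys
y=np.radians(4.4);X=np.array([np.cos(y),np.sin(y)]);Y=np.array([-np.sin(y),np.cos(y)]);D=np.array([.64,-.0397])
s,M,p=st();q=p[:2]-D;print("TCP rail",(q@X).round(4),(q@Y-.2052).round(4),"q6",round(s["joint_positions"][5],2))
for n in('top','side'):
    im,d=get_image(n);np.savez(n+sys.argv[1],im=im,d=d);W=world(n,d);a=(W[...,:2]-D)@X;b=(W[...,:2]-D)@Y-.2052;Z=W[...,2]
    dark=im.max(-1)<70
    for nm,m in(("knob",(a>-.175)&(a<-.085)&(b<-.06)&(b>-.135)&(Z>.094)&(Z<.106)),("fin",(abs(a+.1)<.03)&(Z>.1)&(Z<.118)&(abs(b-.04)<.03))):
        m=m&(d>0)
        if m.sum():print(n,nm,m.sum(),a[m].mean().round(4),b[m].mean().round(4),"ctr",np.round([(a[m].min()+a[m].max())/2,(b[m].min()+b[m].max())/2],4))
E
python3 m4.py 9
```

```text
18.725 [0.3499 0.0018 0.1468] yaw 94.37 zax [ 0. -0. -1.] F [ 0.5  0.7 -0.5] w 0.0881 0.0
TCP rail -0.2861 -0.1416 q6 -0.41
top knob 27 -0.1323 -0.1062 ctr [-0.1325 -0.106 ]
top fin 48 -0.1025 0.0398 ctr [-0.1021  0.0401]
side knob 30 -0.1331 -0.1037 ctr [-0.1322 -0.1039]
side fin 79 -0.1004 0.0429 ctr [-0.1001  0.0418]
```

>>> play_rows(
  steps=[
    {"tx": 1,"ty": 2,"tz": 1,"twist": 0,"claw": -1},
    {"tx": 2.5,"ty": 4,"tz": 4,"twist": 0,"claw": -1},
    {"tx": 2.7,"ty": 6,"tz": 5,"twist": 0,"claw": -1},
    {"tx": 2.7,"ty": 7,"tz": 5,"twist": 0,"claw": -1},
    {"tx": 2.7,"ty": 7,"tz": 5,"twist": 0,"claw": -1},
  ],
)

```text
time_s: 19.45
tool_pos: [0.4178, 0.0341, 0.0971]
eef_rot: [2.132, 2.306, 0.0]
force: [0.0, 0.5, -0.3]
width: 0.0879
grip_force: 0.0
```

```bash
python3 m4.py 10
```

```text
19.45 [0.4178 0.0341 0.0971] yaw 94.49 zax [ 0.001 -0.    -1.   ] F [ 0.   0.5 -0.3] w 0.0879 0.0
TCP rail -0.2159 -0.1146 q6 -0.28
top fin 49 -0.1021 0.0398 ctr [-0.1023  0.0405]
side knob 39 -0.1446 -0.1062 ctr [-0.1483 -0.1096]
side fin 78 -0.1008 0.0424 ctr [-0.0996  0.0418]
```

>>> play_rows(
  steps=[
    {"tx": 0,"ty": 0.8,"tz": 0,"twist": 0,"claw": -1},
    {"tx": 0,"ty": 1.2,"tz": 0,"twist": 0,"claw": -1},
    {"tx": -0.25,"ty": 1.8,"tz": 0,"twist": 0,"claw": -1},
    {"tx": -0.45,"ty": 2.4,"tz": 0,"twist": 0,"claw": -1},
    {"tx": -0.6,"ty": 3,"tz": 0,"twist": 0,"claw": -1},
    {"tx": -0.7,"ty": 3.5,"tz": 0,"twist": 0,"claw": -1},
    {"tx": -0.75,"ty": 3.8,"tz": 0,"twist": 0,"claw": -1},
    {"tx": -0.75,"ty": 3.8,"tz": 0,"twist": 0,"claw": -1},
  ],
)

```text
time_s: 20.55
tool_pos: [0.4556, 0.0294, 0.0964]
eef_rot: [-2.132, -2.306, 0.003]
force: [-2.8, -2.6, 0.3]
width: 0.0879
grip_force: 1.7
```

```bash
python3 m4.py 11
```

```text
20.55 [0.4556 0.0294 0.0964] yaw 94.5 zax [-0.002 -0.    -1.   ] F [-2.8 -2.6  0.3] w 0.0879 1.7419074475765228
TCP rail -0.1785 -0.1222 q6 -0.27
top fin 50 -0.102 0.0396 ctr [-0.1023  0.0404]
side knob 42 -0.1168 -0.1125 ctr [-0.118  -0.1176]
side fin 74 -0.1007 0.0423 ctr [-0.1002  0.0418]
```

Contact is made at about 3 N and the carriage is still. I'll push to the stop.

>>> play_rows(
  steps=[
    {"tx": 0,"ty": 0.3,"tz": 0,"twist": 0,"claw": -1},
    {"tx": 0,"ty": 0.6,"tz": 0,"twist": 0,"claw": -1},
    {"tx": 0,"ty": 0.75,"tz": 0,"twist": 0,"claw": -1},
    {"tx": 0,"ty": 0.75,"tz": 0,"twist": 0,"claw": -1},
  ],
)

```text
time_s: 21.15
tool_pos: [0.4631, 0.0301, 0.0965]
eef_rot: [-2.132, -2.306, 0.002]
force: [-4.1, -3.5, 0.8]
width: 0.088
grip_force: 2.3
```

>>> play_rows(
  steps=[
    {"tx": 0,"ty": 0.2,"tz": 0,"twist": 0,"claw": -1},
    {"tx": 0,"ty": 0.4,"tz": 0,"twist": 0,"claw": -1},
    {"tx": 0,"ty": 0.4,"tz": 0,"twist": 0,"claw": -1},
  ],
)

```text
time_s: 21.52
tool_pos: [0.4655, 0.0302, 0.0964]
eef_rot: [-2.129, -2.305, 0.007]
force: [-15.7, -7.6, 8.1]
width: 0.0878
grip_force: 8.9
```

The force jump shows the lever is at its stop. I'll back off and verify.

>>> play_rows(
  steps=[
    {"tx": 0,"ty": -1,"tz": 0,"twist": 0,"claw": -1},
    {"tx": 0,"ty": -4,"tz": 0,"twist": 0,"claw": -1},
    {"tx": 0,"ty": -8,"tz": 0,"twist": 0,"claw": -1},
    {"tx": 0,"ty": -12,"tz": 0,"twist": 0,"claw": -1},
    {"tx": -4,"ty": -14,"tz": -2,"twist": 0,"claw": -1},
    {"tx": -10,"ty": -14,"tz": -5,"twist": 0,"claw": -1},
    {"tx": -14,"ty": -14,"tz": -5,"twist": 0,"claw": -1},
    {"tx": -14,"ty": -14,"tz": -5,"twist": 0,"claw": -1},
  ],
)

```text
time_s: 22.52
tool_pos: [0.3394, -0.1221, 0.1472]
eef_rot: [2.135, 2.301, 0.001]
force: [-0.6, 0.1, -0.4]
width: 0.088
grip_force: 0.0
```

```bash
python3 m4.py 12; python3 -c "
from h import *
y=np.radians(4.4);X=np.array([np.cos(y),np.sin(y)]);Y=np.array([-np.sin(y),np.cos(y)]);D=np.array([.64,-.0397])
for n in('top','side'):
    z=np.load(n+'12.npz');W=world(n,z['d']);a=(W[...,:2]-D)@X;b=(W[...,:2]-D)@Y-.2052;Z=W[...,2]
    m=(np.hypot(a,b)<.06)&(Z>.084)&(Z<.096)&(z['d']>0);print(n,'flange',m.sum(),Z[m].mean() if m.sum() else 0)
A=np.load('top12.npz')['im'];B=np.load('side12.npz')['im']
p=proj('top',[.475,.155,.045])[0].astype(int)
a=cv2.resize(A[p[1]-25:p[1]+25,p[0]-25:p[0]+25],(400,400),interpolation=cv2.INTER_CUBIC)
b=cv2.resize(B[225:275,195:245],(400,400),interpolation=cv2.INTER_CUBIC);cv2.imwrite('pics/f.png',np.hstack([a,b]));print(p)
"
```

```text
22.525 [ 0.3394 -0.1221  0.1472] yaw 94.3 zax [ 0.002 -0.001 -1.   ] F [-0.6  0.1 -0.4] w 0.088 0.0
TCP rail -0.3061 -0.2643 q6 -0.75
top knob 30 -0.1003 -0.115 ctr [-0.1001 -0.1153]
top fin 49 -0.1021 0.0398 ctr [-0.1026  0.0402]
side knob 30 -0.1007 -0.1136 ctr [-0.1    -0.1142]
side fin 77 -0.1002 0.0427 ctr [-0.1003  0.0413]
top flange 0 0
side flange 256 0.09122219299485734
[186 194]
```

View pics/f.png

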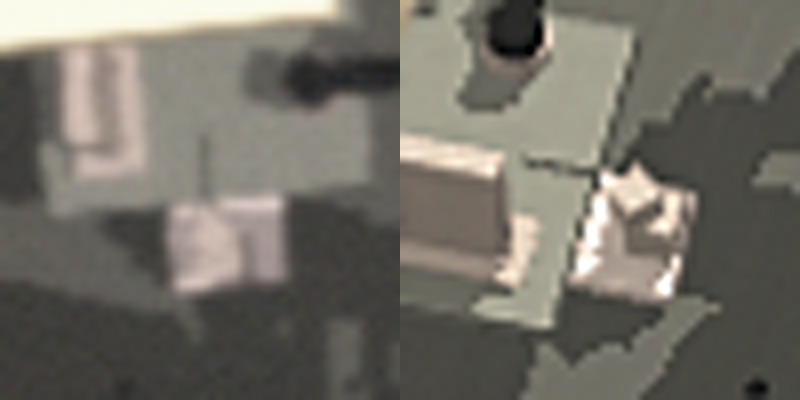

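The final crops show the index line end at (204,195) and the pointer tip at about (206,205), within about 1.5 mm. The lever knob is home (q about 0), and the lid flange sits at z 0.091.

```bash
python3 -c "
from h import *
print(r.close_job())"
```

```text
the job is handed in; nothing more can be done
None
```

The job is handed in at about 22.5 s: the lid is seated on the dish, the carriage's index line measures within about 1.5 mm of the lamp pointer, the lever is home, and the arm is clear; the hand-in gave no verdict.

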